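Stand the fallen canisters back up

TASK

Two storage canisters, an orange one and a teal one, have been knocked over and lie on their sides on the worktop. Push each of them with the fingertips until it tips back up and stands on its own base, lid on top, about where it lay; do not pick them up or carry them. Leave everything else standing where it is.

Things in the scene. Friction and masses are not known exactly. Their poses are not given: they have to be found in the camera images.
- orange_canister: Round orange storage canister with a wooden lid fixed on it, on its side. 102 mm in diameter, 93 mm from base to the flat of the lid, with a knob (20 mm across, 17 mm high) in the middle of the lid. 0.45 to 0.85 kg, weight in the base half, friction on the worktop about 0.85 to 1.15. Origin: centre of its base; own z axis runs from base to lid, level while it lies.
- teal_canister: Round blue-green (teal) storage canister with a lid of the same colour fixed on it, on its side. 102 mm in diameter, 127 mm from base to the flat of the lid, with a knob (20 mm across, 13 mm high) in the middle of the lid. 0.45 to 0.85 kg, weight in the base half, friction on the worktop about 0.85 to 1.15. Origin: centre of its base; own z axis runs from base to lid, level while it lies.
- orange_mid (a point): Middle of the orange canister's body, on its axis 46.5 mm from the base. Pushed high on the lid towards the base, it pivots on the lower edge of its base and falls upright by itself once past its balance (about 35 degrees of tipping).
- teal_mid (a point): Middle of the teal canister's body, on its axis 63.5 mm from the base. Pushed high on the lid towards the base, it pivots on the lower edge of its base and falls upright by itself once past its balance (about 43 degrees of tipping).
- pepper_mill: Copper-coloured mill, 44 mm across, 121 mm tall, standing between the two canisters. Origin: centre of its underside, z up.
- spice_jar: Small clear spice jar with a black cap, 41 mm across, 105 mm tall, standing between the two canisters. Origin: centre of its underside, z up.
- candle_jar: Amber glass candle jar, 70 mm across, 76 mm tall, standing behind the sink's left end. Origin: centre of its underside, z up.
- mug: Black and white striped mug, 92 mm across, 95 mm tall, standing at the left. Origin: underside, z up.

How it is judged:
By the outcome, as a careful person would: the job done as asked, in the order asked, and still so for the second after the job is handed in, with the robot touching nothing.
It also fails if it takes over 54 s, if anything falls off the work surface, if the arm or the gripper's body presses on something with over 40 N, if the wrist force passes 120 N, or if a joint passes its speed limit or range.

ROBOT

A 6-joint arm with a two-finger parallel gripper is mounted at the origin on a cart in front of the work surface, level with it; the furniture and walls round the work are solid. World frame = base frame: x ahead of the robot, y to its left, z up, the work surface at z = 0. Lengths are in m, angles in degrees, forces in N, time in s.
With the tool pointing down it reaches from about 0.25 to 0.725 m from the base axis. Payload 9.7 kg.
Tool frame: the origin (TCP) lies midway between the tips of the shut fingers; the grasp point (between the pads) lies 19 mm behind it; z points along the fingers, y is the line along which they close (so a half turn about z gives the same grasp; the last joint's range is limited). The gripper opens to 85 mm and grips with 20 to 120 N. Pads are 22 mm wide; open, the fingers measure 114 mm over their backs; the gripper's body (76 mm by 85 mm) begins 54 mm behind the grasp point. The pads swing forward as they close: fully open they stand 13 mm farther back than shut.
Start: joints at [-67.38, 4.979, 10.078, 95.1, 0, 90], TCP at [0.212, -0.508, 0.231] pointing down, gripper open.
Joint ranges: [-179.16, 179.16], [-48.56, 103.87], [-65.8, 70.77], [-126.05, 130.52], [-82.76, 87.17], [-180, 180]. Speed limits (degrees/s): [127.2, 127.2, 147.25, 180, 180, 180].

INTERFACE

Orientations are given as [roll, pitch, yaw] about the fixed x, y, z axes, in that order (R = Rz(yaw) Ry(pitch) Rx(roll)).
In Python, from workcell import * gives the robot as it stands.
- The arm moves only by the tool servo_tool, never from a script. Its argument "moves" is a list of rows, each a list of 4 numbers: the shift along the world's x, y, z in a scale on which 1.0 is 75 cm, then the turn about the world's z in shares of 180 degrees (1.0 is 180 degrees). A call has 1 to 20 rows; each row is the pose to reach, as a shift and turn from the pose commanded when the call began; what a row does not reach only later rows make up. A row lasts 1/12 s, in which the tool goes at most 41.7 mm and 7.16 degrees, less where a joint would pass 70% of its speed; a pose out of reach is approached as far as the arm can. No shift or turn number may pass 1 either way. A call with a gripper value outside its range is refused whole. "claw" is the closure, from 0 (fully open) to 1 (shut), set as the call begins (left out, the last holds). The fingers move at their own pace and stop on an object; "force" is the grip in N (left out, the last holds). Time passes only in rows, so rows that repeat a pose let the fingers close. It gives the time, the measured TCP pose, the force, the opening and the grip force at its end, in the units of the state.
- get_obs(): the state, without advancing time (a new reading comes with each control period).
- camera(name): name is "scene" or "top" or "wrist"; returns the picture (420x560x3 uint8, red, green, blue); there is no depth.
- get_calibration(name): a dict with "fx", "fy", "cx", "cy" (pixels), "rvec" (rotation vector, rad) and "tvec" (3), from world to camera coordinates, as OpenCV has them; the wrist camera has in their place "tool_from_camera" (4x4, takes a point from camera to tool coordinates, whose origin is the TCP and whose axes are the flange's). Camera axes: x right, y down, z forward; pixel columns grow to the right and rows downward; lengths in m; the calibration is good to about 2 mm. A picture is of the moment at which its call begins: read the wrist's pose just before it. get_calibration takes no time and is no camera call.
- job_done(): hands the job in; it is judged then, once.
The state is a dict: "time": time; "q": joint angles; "qd": joint speeds; "joint_efforts": joint torques, N m; "ee_pos": TCP position; "tcp_rot": TCP orientation; "wrist_force": force on the tool from outside, world axes, zero at the start; "torque": the same for the moment, N m; "opening": finger opening in m; "grasp_force": force on a finger pad.
Only numpy, scipy, OpenCV 4.12 (cv2) and the standard library are available. Lean on these libraries where they do the work, as an engineer would, in place of code of your own. Each camera call takes 0.05 s, during which the arm holds its last target. There are 200 camera calls.

## Working session

There is one attempt and no reset: what is moved stays moved. The work goes in short steps, Python scripts to look and compute and a tool call to move; the robot and the scene stay as the last step left them, time stands still between calls to the robot, and variables do not carry over. Pictures are saved under pics/ and viewed, at most 10 in all, crops included, and the job is handed in when it is done.

Besides the shell and the picture viewer there is one more tool, called as name(argument=value, ...), one argument or row to a line, values as JSON. servo_tool: Moves the arm, as the interface text tells. Its arguments: {"type":"object","properties":{"moves":{"type":"array","items":{"type":"array","items":{"type":"number"}}},"claw":{"type":"number"},"force":{"type":"number"}},"required":["moves"]}

```bash
mkdir -p pics; python3 - <<'E'
from workcell import *
import cv2,numpy as np
ims=[]
for n in("scene","top"):
    im=camera(n)[:,:,::-1]; np.save(f"pics/{n}0.npy",im); cv2.imwrite(f"pics/{n}0.png",im)
    c=get_calibration(n); R=cv2.Rodrigues(np.array(c["rvec"]))[0]; print(n,c["fx"],c["cx"],c["cy"],-R.T@np.array(c["tvec"]),R[2])
o=get_obs();print(o["time"],o["ee_pos"],o["tcp_rot"],o["opening"])
E
```

```text
scene 386.7930976898255 274.8645199402283 210.70812002972224 [ 0.37489099 -0.89233802  0.87420961] [ 0.12192544  0.74811508 -0.65227142]
top 452.23306931770503 281.70335610264146 208.00196976825444 [0.28775196 0.0358123  1.53699405] [ 0.16098002  0.00960724 -0.9869109 ]
0.1 [ 0.21146162 -0.50751161  0.23064162] [-1.79930469e+02 -2.07787229e-03  2.26191089e+01] 0.08525085310730039
```

View pics/scene0.png

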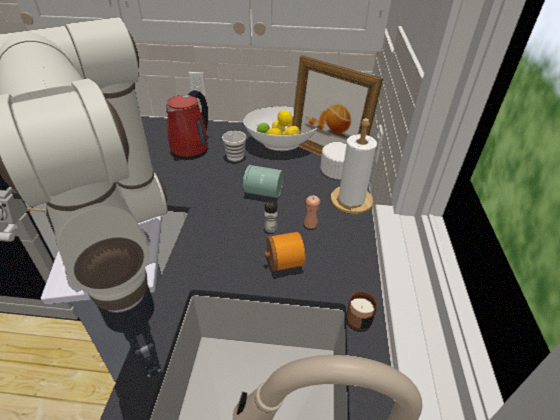

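View pics/top0.png

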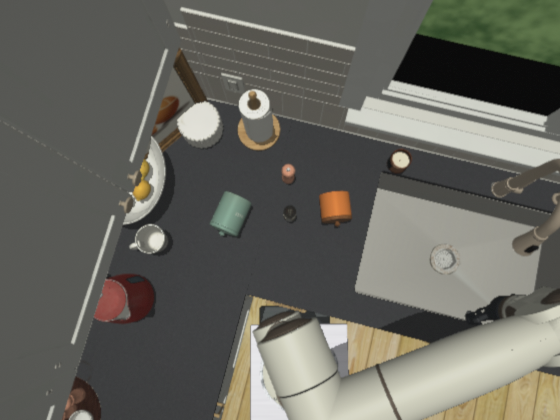

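```bash
cat > h.py <<'E'
import cv2,numpy as np
from workcell import *
def ray(n,uv,z):
    c=get_calibration(n); K=np.array([[c["fx"],0,c["cx"]],[0,c["fy"],c["cy"]],[0,0,1]])
    R=cv2.Rodrigues(np.array(c["rvec"]))[0]; C=-R.T@np.array(c["tvec"])
    uv=np.atleast_2d(np.array(uv,float)); d=np.c_[uv,np.ones(len(uv))]@np.linalg.inv(K).T@R
    return C+d*((z-C[2])/d[:,2:])
def mask(im,col):
    h=cv2.cvtColor(im,cv2.COLOR_BGR2HSV); lo,hi={"orange":((5,190,90),(16,255,255)),"teal":((70,50,50),(95,255,255))}[col]
    m=cv2.inRange(h,lo,hi); n,l,s,_=cv2.connectedComponentsWithStats(m)
    return l,s
E
python3 - <<'E'
from h import *
np.set_printoptions(precision=4,suppress=True)
im=np.load("pics/top0.npy").copy()
for col,(u,v) in(("orange",(335,207)),("teal",(232,212))):
    l,s=mask(im,col); k=l[v,u]; m=(l==k).astype(np.uint8); print(col,k,s[k])
    c=max(cv2.findContours(m,0,2)[0],key=cv2.contourArea)
    b=cv2.boxPoints(cv2.minAreaRect(c)); P=ray("top",b,.051); print(b,P[:,:2],np.linalg.norm(np.diff(P,axis=0),axis=1))
    cv2.drawContours(im,[c],-1,(0,255,0),1)
print(ray("top",[[289,178],[290,215]],.1)[:,:2])
a=cv2.resize(im[170:250,195:365],None,fx=4.5,fy=4.5,interpolation=2); cv2.imwrite("pics/c.png",a)
E
```

```text
orange 0 [     0      0    560    420 235200]
[[ -0.   0.]
 [559.   0.]
 [559. 419.]
 [  0. 419.]] [[ 1.3072  1.0642]
 [ 1.2706 -0.9481]
 [-0.1375 -0.7952]
 [-0.1249  0.9348]] [2.0126 1.4164 1.73  ]
teal 0 [     0      0    560    420 235197]
[[ -0.   0.]
 [559.   0.]
 [559. 419.]
 [  0. 419.]] [[ 1.3072  1.0642]
 [ 1.2706 -0.9481]
 [-0.1375 -0.7952]
 [-0.1249  0.9348]] [2.0126 1.4164 1.73  ]
[[0.6208 0.025 ]
 [0.4991 0.0234]]
```

View pics/c.png

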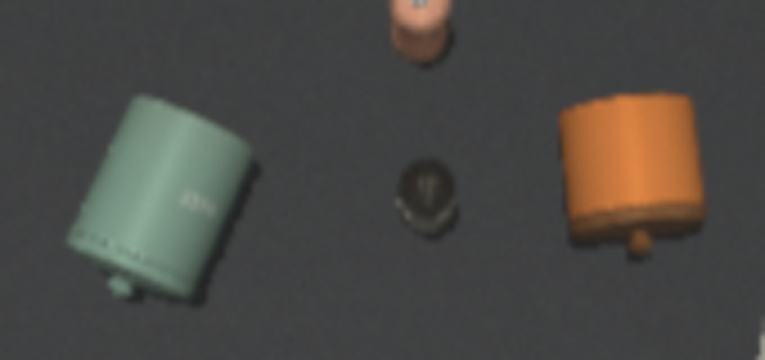

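Crop (4.5×, origin 195,170): teal knob at (123,287) with the base to the upper right; orange knob at (640,242) with the base up. The masks need looser thresholds.

```bash
python3 - <<'E'
from h import *
np.set_printoptions(precision=4,suppress=True)
im=np.load("pics/top0.npy").copy()
h=cv2.cvtColor(im,cv2.COLOR_BGR2HSV)
print(h[207,335],h[212,232])
for col,(u,v),lo,hi,L in(("orange",(335,207),(2,90,45),(22,255,255),.093),("teal",(232,212),(60,35,55),(100,255,255),.127)):
    m=cv2.inRange(h,lo,hi); l=cv2.connectedComponents(m)[1]; m=(l==l[v,u]).astype(np.uint8)
    body=cv2.morphologyEx(m,cv2.MORPH_OPEN,cv2.getStructuringElement(2,(9,9)))
    kn=cv2.morphologyEx(m-body,cv2.MORPH_OPEN,np.ones((2,2),np.uint8)); n,_,s,ce=cv2.connectedComponentsWithStats(kn); print(s[1:],ce[1:])
    c=max(cv2.findContours(body,0,2)[0],key=cv2.contourArea)
    b=cv2.boxPoints(cv2.minAreaRect(c)); P=ray("top",b,.051); print(col,b,P[:,:2],np.linalg.norm(np.diff(P,axis=0),axis=1),P.mean(0))
    # PCA-free side lines: axis from rect
    e=P[1]-P[0]; f=P[2]-P[1]
    for w in(e,f): print(np.degrees(np.arctan2(w[1],w[0])))
print("knobs o,t",ray("top",[[195+640/4.5,170+242/4.5],[195+123/4.5,170+287/4.5]],.051)[:,:2])
# crop-read corners: orange base L,R ; lid L,R ; teal same
Q=np.array([[560,115],[692,97],[572,232],[703,222],[140,98],[250,152],[68,243],[192,298]])/4.5+[195,170]
print(ray("top",Q,.051)[:,:2])
E
```

```text
[ 13 176 219] [ 72  46 156]
[[336 223   5   4  16]] [[338.0625 224.6875]]
orange [[317.8154 192.5231]
 [348.0923 188.7385]
 [352.0154 220.1231]
 [321.7385 223.9077]] [[ 0.5811 -0.0711]
 [ 0.5927 -0.1726]
 [ 0.4866 -0.182 ]
 [ 0.4752 -0.0816]] [0.1022 0.1065 0.101 ] [ 0.5339 -0.1268  0.051 ]
-83.47525903473213
-174.96223929677691
[[243 215   5   6  19]
 [220 233   5   3  11]] [[244.9474 217.4211]
 [221.9091 234.1818]]
teal [[207.9009 225.8357]
 [225.034  189.4278]
 [252.1955 202.2096]
 [235.0623 238.6176]] [[0.4733 0.2955]
 [0.5957 0.2398]
 [0.5509 0.1486]
 [0.4298 0.2051]] [0.1345 0.1016 0.1337] [0.5124 0.2223 0.051 ]
-24.46090337078381
-116.10265575103664
knobs o,t [[ 0.475  -0.1327]
 [ 0.4463  0.2473]]
[[ 0.5707 -0.0763]
 [ 0.5831 -0.1746]
 [ 0.483  -0.083 ]
 [ 0.4893 -0.1794]
 [ 0.5876  0.2361]
 [ 0.5457  0.1541]
 [ 0.4793  0.2883]
 [ 0.4376  0.1966]]
```

Units first: shifts go in shares of 75 cm and turns go in shares of 180 degrees. So 37.3 cm / 75 = 0.4973, 22.8 cm / 75 = 0.304, -0.3 rad / 3.1416 = -0.0955.

servo_tool(
  moves=[
    [0.0533, 0.1067, 0, -0.0318],
    [0.1067, 0.2133, 0, -0.0637],
    [0.16, 0.32, 0, -0.0955],
    [0.2133, 0.4, 0, -0.0955],
    [0.2533, 0.4533, 0, -0.0955],
    [0.304, 0.4973, 0, -0.0955],
    [0.304, 0.4973, 0, -0.0955],
    [0.304, 0.4973, 0, -0.0955],
    [0.304, 0.4973, 0, -0.0955],
    [0.304, 0.4973, 0, -0.0955],
    [0.304, 0.4973, 0, -0.0955],
    [0.304, 0.4973, 0, -0.0955],
    [0.304, 0.4973, -0.0533, -0.0955],
    [0.304, 0.4973, -0.1067, -0.0955],
    [0.304, 0.4973, -0.1467, -0.0955],
    [0.304, 0.4973, -0.1907, -0.0955],
    [0.304, 0.4973, -0.1907, -0.0955],
    [0.304, 0.4973, -0.1907, -0.0955],
  ],
  claw=1,
  force=20,
)

```text
time: 1.6
ee_pos: [0.4383, -0.1347, 0.0876]
tcp_rot: [-179.9, 0.2, 5.4]
wrist_force: [0.1, -0.4, 1.0]
opening: -0.0002
grasp_force: 0.0
```

To row units: 3.6 cm / 75 = 0.048, 3.2 cm / 75 = 0.0427.

servo_tool(
  moves=[
    [0.0107, 0.0013, 0, 0],
    [0.0213, 0.002, 0, 0],
    [0.032, 0.0027, 0, 0],
    [0.0373, 0.0033, 0, 0],
    [0.0427, 0.004, 0, 0],
    [0.048, 0.0047, 0, 0],
    [0.048, 0.0047, 0, 0],
  ],
)

```text
time: 2.18
ee_pos: [0.4757, -0.1312, 0.0887]
tcp_rot: [180.0, 0.1, 5.4]
wrist_force: [-2.6, 0.3, 1.8]
opening: -0.0002
grasp_force: 1.4
```

```bash
python3 - <<'E'
from h import *
for n,(a,b,c,d) in(("scene",(140,330,180,360)),):
    im=camera(n)[:,:,::-1]; cv2.imwrite("pics/t1.png",cv2.resize(im[a:b,c:d],None,fx=3,fy=3,interpolation=2))
print(get_obs()["wrist_force"],get_obs()["ee_pos"])
E
```

```text
[-3.20913931  0.24818771  3.13989716] [ 0.47553177 -0.1311343   0.0884678 ]
```

View pics/t1.png

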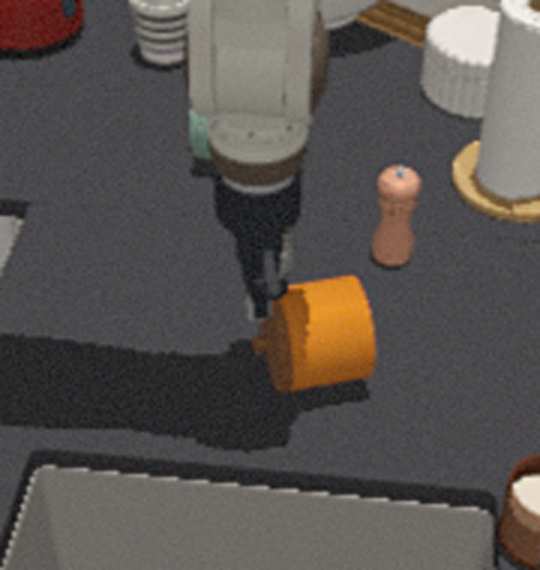

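The shut fingertips (265,310 in the crop) touch the lid above the knob (262,343), with about 3 N on the wrist. Next is the tipping arc.

To row units: 3.5 cm / 75 = 0.0467, 3.1 cm / 75 = 0.0413.

servo_tool(
  moves=[
    [0.0053, 0.0005, 0.0047, 0],
    [0.0107, 0.0011, 0.0093, 0],
    [0.016, 0.0016, 0.014, 0],
    [0.0213, 0.0021, 0.0187, 0],
    [0.028, 0.0027, 0.0227, 0],
    [0.0347, 0.0033, 0.0267, 0],
    [0.0413, 0.004, 0.0307, 0],
    [0.0467, 0.0047, 0.034, 0],
  ],
)

```text
time: 2.9
ee_pos: [0.5113, -0.1277, 0.1141]
tcp_rot: [180.0, -0.0, 5.4]
wrist_force: [0.4, -0.4, 0.0]
opening: -0.0005
grasp_force: 0.2
```

```bash
python3 - <<'E'
from h import *
im=camera("scene")[:,:,::-1]; cv2.imwrite("pics/t2.png",cv2.resize(im[140:330,180:360],None,fx=3,fy=3,interpolation=2))
print(get_obs()["wrist_force"],get_obs()["ee_pos"])
E
```

```text
[-0.54459608 -0.46509068 -0.27948097] [ 0.51192731 -0.12759037  0.11449571]
```

View pics/t2.png

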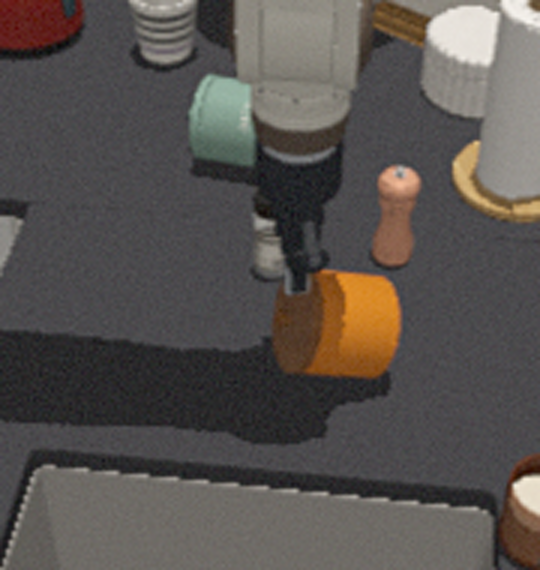

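The lid face is now turned towards the fingers (300,300), but the base has also moved right to about 400 px. I'll measure that from the top view.

servo_tool(
  moves=[
    [0, 0, 0, 0],
    [0, 0, 0, 0],
  ],
)

```text
time: 3.12
ee_pos: [0.5105, -0.1277, 0.1138]
tcp_rot: [-180.0, 0.0, 5.4]
wrist_force: [-1.7, 0.7, 1.0]
opening: 0.0004
grasp_force: 0.7
```

```bash
cat >> h.py <<'E'
def om(n,lo=(2,90,45),hi=(22,255,255),uv=(335,207)):
    im=camera(n)[:,:,::-1]; h=cv2.cvtColor(im,cv2.COLOR_BGR2HSV); m=cv2.inRange(h,lo,hi); l=cv2.connectedComponents(m)[1]
    return im,(l==l[uv[1],uv[0]]).astype(np.uint8)
E
python3 - <<'E'
from h import *
np.set_printoptions(precision=4,suppress=True)
im,m=om("top",uv=(335,198)); im0=np.load("pics/top0.npy")
print(m.sum(),cv2.boundingRect(m)); 
cv2.imwrite("pics/t3.png",cv2.resize(np.hstack([im0[150:250,270:370],im[150:250,270:370]]),None,fx=4,fy=4,interpolation=2))
C=np.array([[.4855,-.131,0],[.578,-.122,0],[.60,-.122,0]])
c=get_calibration("scene");K=np.array([[c["fx"],0,c["cx"]],[0,c["fy"],c["cy"]],[0,0,1]])
print((cv2.projectPoints(C,np.array(c["rvec"]),np.array(c["tvec"]),K,None)[0][:,0]-[180,140])*3)
print(get_obs()["wrist_force"],get_obs()["ee_pos"])
E
```

```text
222716 (0, 0, 560, 420)
[[269.1103 373.8282]
 [358.5517 357.1462]
 [379.8727 354.8128]]
[-1.4193 -0.6544  0.0317] [ 0.5103 -0.1277  0.1137]
```

View pics/t3.png

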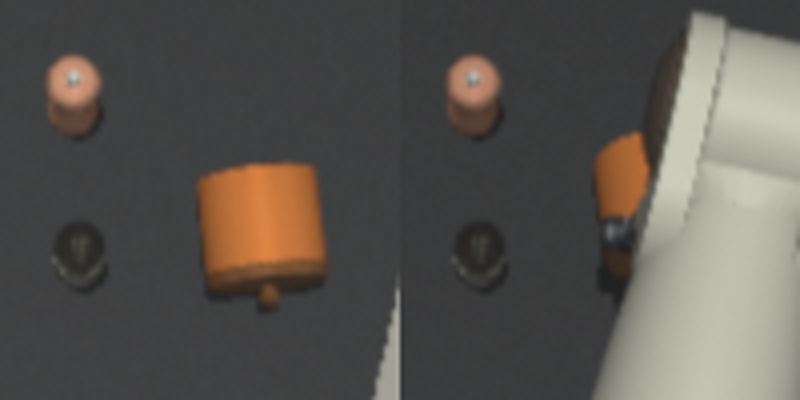

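Shift and lid lift match a tilt of about 20° with little slip. The base corner in the right panel is at (597,152), against (200,180) before. I'll continue the arc past balance.

To row units: 4 cm / 75 = 0.0533, 3.5 cm / 75 = 0.0467.

servo_tool(
  moves=[
    [0.0067, 0.0007, 0.0029, 0],
    [0.0133, 0.0013, 0.0059, 0],
    [0.02, 0.002, 0.0085, 0],
    [0.0267, 0.0027, 0.0109, 0],
    [0.0333, 0.0032, 0.0131, 0],
    [0.04, 0.0039, 0.0147, 0],
    [0.0467, 0.0045, 0.016, 0],
    [0.0533, 0.0051, 0.0173, 0],
    [0.0533, 0.0051, 0.0173, 0],
    [0.0533, 0.0051, 0.0173, 0],
    [0.0533, 0.0051, 0.0173, 0],
    [0.0533, 0.0051, 0.0173, 0],
  ],
)

```text
time: 4.17
ee_pos: [0.5503, -0.1239, 0.1267]
tcp_rot: [-180.0, 0.0, 5.4]
wrist_force: [0.0, 0.1, 0.3]
opening: 0.0001
grasp_force: 0.0
```

```bash
python3 - <<'E'
from h import *
im=camera("scene")[:,:,::-1]; cv2.imwrite("pics/t4.png",cv2.resize(im[140:330,180:360],None,fx=3,fy=3,interpolation=2))
print(get_obs()["wrist_force"],get_obs()["ee_pos"])
E
```

```text
[-0.6771524  -0.60887803 -0.28041829] [ 0.55032676 -0.12390136  0.12677429]
```

View pics/t4.png

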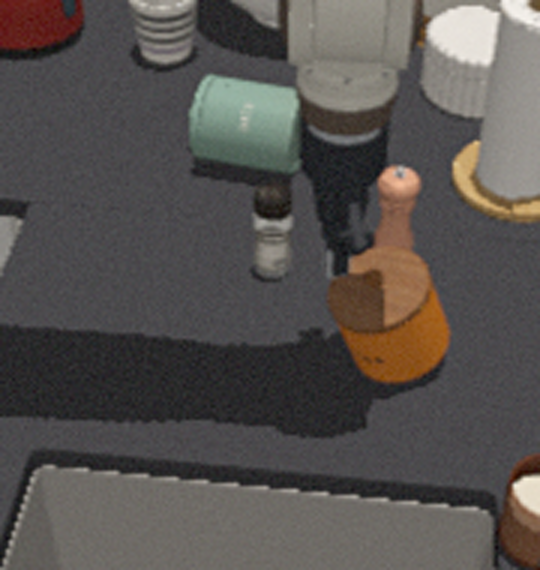

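The canister (390,315) is nearly upright but still leans left onto the fingers, so I'll push a bit further.

To row units: 2 cm / 75 = 0.0267, 1.5 cm / 75 = 0.02.

servo_tool(
  moves=[
    [0.0067, 0.0007, 0.0013, 0],
    [0.0133, 0.0013, 0.002, 0],
    [0.02, 0.002, 0.0027, 0],
    [0.0267, 0.0027, 0.0027, 0],
    [0.0267, 0.0027, 0.0027, 0],
    [0.0267, 0.0027, 0.0027, 0],
    [0.0267, 0.0027, 0.0027, 0],
    [0.0267, 0.0027, 0.0027, 0],
    [0.0267, 0.0027, 0.0027, 0],
    [0.0267, 0.0027, 0.0027, 0],
  ],
)

```text
time: 5.05
ee_pos: [0.5704, -0.1219, 0.1288]
tcp_rot: [-180.0, 0.0, 5.4]
wrist_force: [-0.1, -0.2, 0.8]
opening: 0.0002
grasp_force: 0.0
```

```bash
python3 - <<'E'
from h import *
im=camera("scene")[:,:,::-1]; cv2.imwrite("pics/t5.png",cv2.resize(im[140:330,180:360],None,fx=3,fy=3,interpolation=2))
print(get_obs()["wrist_force"],get_obs()["ee_pos"])
E
```

```text
[-0.70031832 -0.06976517  0.27246719] [ 0.5704327  -0.12191268  0.12883851]
```

View pics/t5.png

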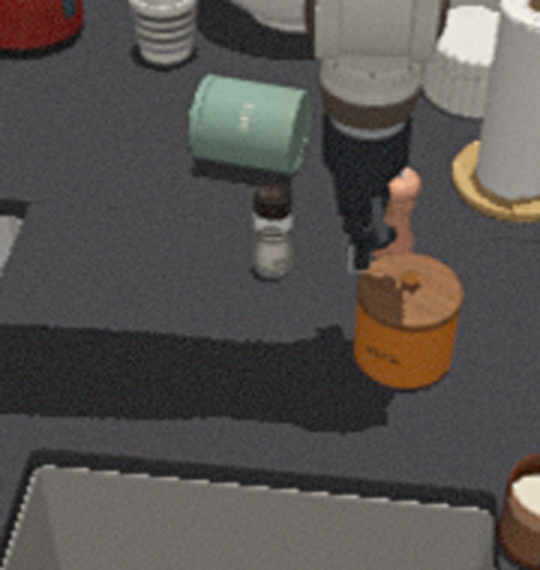

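The orange canister now stands upright at (410,325), knob on top and free of the fingers. I'll go on to the teal one.

To row units: 39.1 cm / 75 = 0.5213, -15.9 cm / 75 = -0.212, -0.53 rad / 3.1416 = -0.1687.

servo_tool(
  moves=[
    [-0.0133, 0, 0.0267, 0],
    [-0.04, 0, 0.0667, 0],
    [-0.08, 0.0133, 0.1067, -0.0318],
    [-0.12, 0.04, 0.1333, -0.0637],
    [-0.16, 0.08, 0.1333, -0.0955],
    [-0.1867, 0.1333, 0.1333, -0.1273],
    [-0.212, 0.1867, 0.1333, -0.1592],
    [-0.212, 0.24, 0.1333, -0.1687],
    [-0.212, 0.2933, 0.1333, -0.1687],
    [-0.212, 0.3467, 0.1333, -0.1687],
    [-0.212, 0.4, 0.1333, -0.1687],
    [-0.212, 0.4533, 0.1333, -0.1687],
    [-0.212, 0.5213, 0.1333, -0.1687],
    [-0.212, 0.5213, 0.1333, -0.1687],
    [-0.212, 0.5213, 0.08, -0.1687],
    [-0.212, 0.5213, 0.04, -0.1687],
    [-0.212, 0.5213, 0, -0.1687],
    [-0.212, 0.5213, -0.056, -0.1687],
    [-0.212, 0.5213, -0.056, -0.1687],
    [-0.212, 0.5213, -0.056, -0.1687],
  ],
)

```text
time: 6.77
ee_pos: [0.2907, -0.1135, 0.175]
tcp_rot: [-178.3, 0.1, -22.9]
wrist_force: [-0.3, -1.0, -0.0]
opening: -0.0001
grasp_force: 0.0
```

To row units: 2.9 cm / 75 = 0.0387, 2.6 cm / 75 = 0.0347.

servo_tool(
  moves=[
    [0.0093, -0.004, 0, 0],
    [0.0187, -0.0093, 0, 0],
    [0.024, -0.0113, 0, 0],
    [0.0293, -0.0133, 0, 0],
    [0.0347, -0.016, 0, 0],
    [0.0387, -0.018, 0, 0],
    [0.0387, -0.018, 0, 0],
    [0.0387, -0.018, 0, 0],
  ],
)

```text
time: 7.43
ee_pos: [0.3203, -0.1276, 0.176]
tcp_rot: [-178.3, 0.1, -22.9]
wrist_force: [0.1, -0.1, -0.6]
opening: -0.0001
grasp_force: 0.0
```

The arm fell short of its target. I'll check the joints.

```bash
python3 - <<'E'
from h import *
o=get_obs();print(o["q"],o["joint_efforts"],o["ee_pos"],o["tcp_rot"],o["time"],o["wrist_force"],o["qd"])
E
```

```text
[-23.14889064 -24.05864042 -21.24396028  92.87617505   1.72836424
 179.75999098] [ 1.53614714e-03 -2.03842503e+01  4.69393480e+01 -1.15548433e-01
  9.77756688e-02 -3.81135396e-03] [ 0.32030598 -0.12759664  0.17596775] [-1.78271393e+02  5.42554620e-02 -2.29089907e+01] 7.4333 [ 0.10808855 -0.09668248 -0.55613344] [-0.19025356 -0.63505633 -0.33260013  0.23042008 -0.00717474  0.01237615]
```

Joint 6 is at its limit, so I'll turn the tool a quarter turn the other way; the shut fingers push equally well with that face.

To row units: 39.8 cm / 75 = 0.5307, 8.9 cm / 75 = 0.1187, 1.53 rad / 3.1416 = 0.487.

servo_tool(
  moves=[
    [0, 0, 0.0267, 0.0382],
    [0, 0, 0.0533, 0.0764],
    [0, 0.04, 0.0533, 0.1146],
    [0, 0.08, 0.0533, 0.1528],
    [0, 0.12, 0.0533, 0.191],
    [0, 0.16, 0.0533, 0.2292],
    [0, 0.2, 0.0533, 0.2674],
    [0, 0.24, 0.0533, 0.3056],
    [0.0133, 0.28, 0.0533, 0.3438],
    [0.0267, 0.32, 0.0533, 0.382],
    [0.04, 0.36, 0.0533, 0.4202],
    [0.0533, 0.4, 0.0533, 0.4584],
    [0.0667, 0.44, 0.0533, 0.487],
    [0.0933, 0.48, 0.0533, 0.487],
    [0.1187, 0.5307, 0.0533, 0.487],
    [0.1187, 0.5307, 0.0533, 0.487],
    [0.1187, 0.5307, 0.0533, 0.487],
    [0.1187, 0.5307, 0.0533, 0.487],
    [0.1187, 0.5307, 0.0533, 0.487],
  ],
)

```text
time: 9.02
ee_pos: [0.4089, 0.2697, 0.2164]
tcp_rot: [-178.3, 0.0, 64.7]
wrist_force: [-0.3, 0.2, -0.1]
opening: -0.0001
grasp_force: 0.0
```

To row units: -12.8 cm / 75 = -0.1707, -11 cm / 75 = -0.1467.

servo_tool(
  moves=[
    [0, 0, -0.04, 0],
    [0, 0, -0.08, 0],
    [0, 0, -0.12, 0],
    [0, 0, -0.1467, 0],
    [0, 0, -0.1707, 0],
    [0, 0, -0.1707, 0],
    [0, 0, -0.1707, 0],
  ],
)

```text
time: 9.6
ee_pos: [0.4088, 0.2695, 0.0886]
tcp_rot: [-178.3, 0.0, 64.7]
wrist_force: [-0.3, 0.2, 0.7]
opening: -0.0001
grasp_force: 0.0
```

servo_tool(
  moves=[
    [0.0093, -0.0047, 0, 0],
    [0.0187, -0.0093, 0, 0],
    [0.024, -0.0113, 0, 0],
    [0.0293, -0.014, 0, 0],
    [0.0347, -0.0167, 0, 0],
    [0.0387, -0.018, 0, 0],
    [0.0427, -0.02, 0, 0],
    [0.0427, -0.02, 0, 0],
  ],
)

```text
time: 10.27
ee_pos: [0.4417, 0.2553, 0.0879]
tcp_rot: [-178.3, 0.0, 64.7]
wrist_force: [-0.7, -0.1, 0.3]
opening: 0.0002
grasp_force: 0.0
```

To row units: 0.4 cm / 75 = 0.0053, -0.2 cm / 75 = -0.0027.

servo_tool(
  moves=[
    [0.0027, -0.0013, 0, 0],
    [0.0053, -0.0027, 0, 0],
    [0.0053, -0.0027, 0, 0],
  ],
)

```text
time: 10.52
ee_pos: [0.4454, 0.2534, 0.0879]
tcp_rot: [-178.3, 0.0, 64.8]
wrist_force: [0.2, 0.1, -0.8]
opening: 0.0003
grasp_force: 0.0
```

To row units: 0.4 cm / 75 = 0.0053, -0.2 cm / 75 = -0.0027.

servo_tool(
  moves=[
    [0.0027, -0.0013, 0, 0],
    [0.0053, -0.0027, 0, 0],
    [0.0053, -0.0027, 0, 0],
  ],
)

```text
time: 10.77
ee_pos: [0.4484, 0.2521, 0.0885]
tcp_rot: [-178.1, -0.0, 64.8]
wrist_force: [-7.0, 4.0, 5.2]
opening: -0.0
grasp_force: 4.8
```

To row units: 3.6 cm / 75 = 0.048, -0.95 cm / 75 = -0.0127.

servo_tool(
  moves=[
    [0.0047, -0.002, 0.0067, 0],
    [0.0093, -0.0047, 0.0133, 0],
    [0.0147, -0.0067, 0.02, 0],
    [0.0207, -0.0093, 0.026, 0],
    [0.0267, -0.0127, 0.032, 0],
    [0.0327, -0.0153, 0.038, 0],
    [0.0393, -0.0187, 0.0433, 0],
    [0.046, -0.0213, 0.048, 0],
    [0.046, -0.0213, 0.048, 0],
  ],
)

```text
time: 11.52
ee_pos: [0.4849, 0.2353, 0.125]
tcp_rot: [-178.3, -0.0, 64.7]
wrist_force: [-2.2, 0.7, 2.9]
opening: -0.0001
grasp_force: 1.9
```

```bash
python3 - <<'E'
from h import *
im=camera("scene")[:,:,::-1]; cv2.imwrite("pics/t6.png",cv2.resize(im[130:290,190:350],None,fx=3.5,fy=3.5,interpolation=2))
print(get_obs()["wrist_force"],get_obs()["ee_pos"])
E
```

```text
[-2.95808344  0.93161834  3.80189872] [0.48434517 0.2354116  0.12454252]
```

View pics/t6.png

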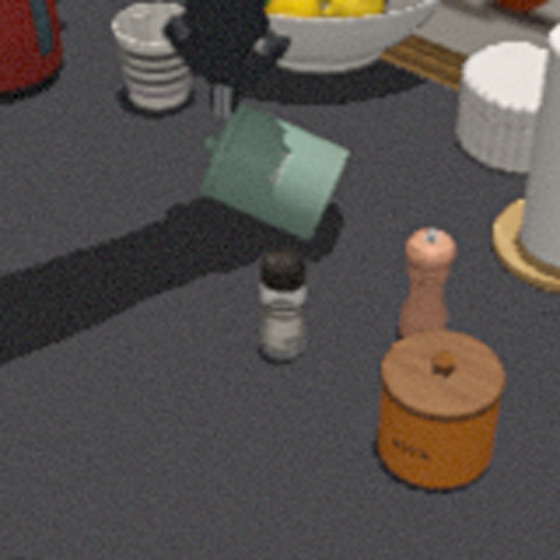

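The teal canister (275,170) is tilted about 20° with the fingertips on its upper lid, and the orange one stands at (440,410). I'll continue the arc.

To row units: 4.4 cm / 75 = 0.0587, 3.5 cm / 75 = 0.0467.

servo_tool(
  moves=[
    [0.0067, -0.0033, 0.0047, 0],
    [0.0133, -0.006, 0.0087, 0],
    [0.02, -0.0093, 0.0127, 0],
    [0.0267, -0.0127, 0.0167, 0],
    [0.0333, -0.016, 0.0193, 0],
    [0.04, -0.0187, 0.0227, 0],
    [0.0467, -0.022, 0.0253, 0],
    [0.0533, -0.0253, 0.028, 0],
    [0.0587, -0.028, 0.0293, 0],
    [0.0587, -0.028, 0.0293, 0],
    [0.0587, -0.028, 0.0293, 0],
  ],
)

```text
time: 12.48
ee_pos: [0.5285, 0.2142, 0.1465]
tcp_rot: [-178.3, -0.0, 64.7]
wrist_force: [-1.7, 0.1, 6.8]
opening: 0.0005
grasp_force: 3.1
```

To row units: 2.4 cm / 75 = 0.032, 2 cm / 75 = 0.0267.

servo_tool(
  moves=[
    [0.0053, -0.0027, 0.0027, 0],
    [0.0107, -0.0053, 0.0047, 0],
    [0.016, -0.008, 0.006, 0],
    [0.0213, -0.01, 0.0067, 0],
    [0.0267, -0.0127, 0.0073, 0],
    [0.032, -0.0153, 0.008, 0],
    [0.032, -0.0153, 0.008, 0],
    [0.032, -0.0153, 0.008, 0],
    [0.032, -0.0153, 0.008, 0],
  ],
)

```text
time: 13.23
ee_pos: [0.5516, 0.203, 0.1518]
tcp_rot: [-178.3, 0.0, 64.8]
wrist_force: [0.4, 0.4, -0.7]
opening: 0.0
grasp_force: 0.0
```

```bash
python3 - <<'E'
from h import *
im=camera("scene")[:,:,::-1]; cv2.imwrite("pics/t7.png",cv2.resize(im[130:290,190:350],None,fx=3.5,fy=3.5,interpolation=2))
m=cv2.inRange(cv2.cvtColor(im,cv2.COLOR_BGR2HSV),(60,35,45),(100,255,255)); m[:,:200]=0; m[:150]=0; m[240:]=0; m[:,330:]=0
n,_,s,ce=cv2.connectedComponentsWithStats(m); print([(list(a),list(b)) for a,b in zip(s[1:],ce[1:]) if a[4]>60])
c=max(cv2.findContours(m,0,2)[0],key=cv2.contourArea); print(cv2.minAreaRect(c))
print(get_obs()["wrist_force"],get_obs()["ee_pos"])
E
```

```text
[([np.int32(278), np.int32(163), np.int32(31), np.int32(44), np.int32(881)], [np.float64(291.316685584563), np.float64(186.48808172531216)])]
((291.9971923828125, 185.02137756347656), (28.885751724243164, 42.3801383972168), 7.431407928466797)
[ 0.3018301  -0.12079829 -0.52857503] [0.55160472 0.20301147 0.15191996]
```

Contact force is gone. I'll back away and check.

To row units: -19 cm / 75 = -0.2533, -17 cm / 75 = -0.2267.

servo_tool(
  moves=[
    [-0.0133, 0.0067, 0.0133, 0],
    [-0.0333, 0.016, 0.04, 0],
    [-0.0667, 0.032, 0.0667, 0],
    [-0.1067, 0.0507, 0.0933, 0],
    [-0.1467, 0.0667, 0.12, 0],
    [-0.1867, 0.0867, 0.1333, 0],
    [-0.2267, 0.0867, 0.1333, 0],
    [-0.2533, 0.0867, 0.1333, 0],
    [-0.2533, 0.0867, 0.1333, 0],
    [-0.2533, 0.0867, 0.1333, 0],
    [-0.2533, 0.0867, 0.1333, 0],
  ],
)

```text
time: 14.2
ee_pos: [0.3617, 0.2682, 0.2525]
tcp_rot: [-178.3, -0.0, 64.8]
wrist_force: [0.1, -1.0, -1.0]
opening: 0.0002
grasp_force: 0.0
```

```bash
python3 - <<'E'
from h import *
a=camera("scene")[:,:,::-1]; b=camera("top")[:,:,::-1]
t=[cv2.resize(a[120:290,180:390],(460,372)),cv2.resize(b[140:260,190:420][:,:],(460,240))]
cv2.imwrite("pics/fin.png",np.vstack(t)[:600]); print(get_obs()["ee_pos"],get_obs()["wrist_force"])
E
```

```text
[0.36215725 0.26794508 0.25191431] [-0.29773989 -0.54747103  0.1892321 ]
```

View pics/fin.png

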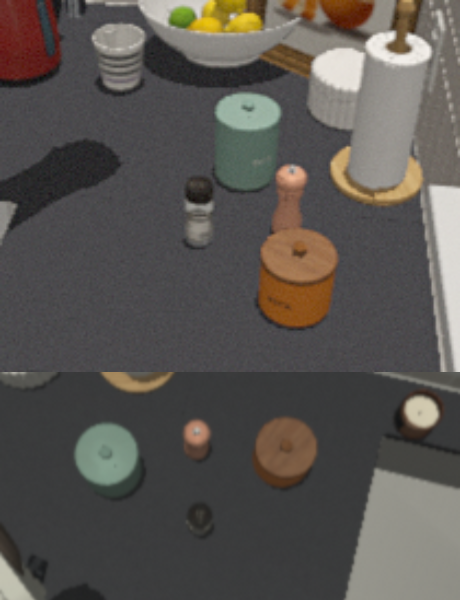

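Both canisters stand upright: teal at (247,140) and orange at (298,280) in the scene half. The mill, jar, candle and mug are in place. Handing in.

```bash
python3 -c "
from workcell import *
print(job_done())"
```

```text
the job is handed in; nothing more can be done
None
```

Both canisters were pushed upright, orange first and then teal; the last pictures show them standing lid up about where they lay, with everything else in place, and the job is handed in at about 14 s.

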